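# Crack a walnut at the breakfast buffet

## Task

Take the walnut from the slate and lay it in the nutcracker between the two handles, domes against the handles. Then squeeze the handles' ends together slowly until the shell's resistance peaks and gives, follow it in until the shell has sunk by about 3 mm, and stop there, as at 5 mm the kernel is crushed. Let go, leaving the cracked nut in the nutcracker and everything else on the table where it is.

Things in the scene. Friction and masses are not known exactly. Their poses are not given: they have to be found in the camera images.
- cracker: Hand nutcracker lying flat on its fixed oak board (200 x 130 x 15 mm). Origin under the nut place, on the board's underside; z up. Two upright steel bars (handles, 9 mm thick, 7 to 29 mm above the board) run along x, left one at +y, hinged to a cross link 75 mm to +x (top 37 mm above the board); free grip ends at -x. Closing them squeezes what lies between along y, leverage 1.8.
- seat (a point): The nut place: on top of the board (15 mm above the table), midway between the bars, 75 mm from the hinge pins, 60 mm from the grip ends. Axes as the cracker's. With the handles open the gap between the bars here is 43 to 46 mm.
- handle_left (a joint): Left handle's swing about its upright pin (26 mm to +y of the middle): 0 parallel to the cracker's x axis, grows as it closes; range -0.03 to 0.25 rad. It swings freely with light friction, no return spring, and independently of the right one, so squeeze both ends together from outside.
- handle_right (a joint): The same for the right handle (pin 26 mm to -y), grows as it closes.
- grip_left (a point): Centre of the left handle's grip end: an upright round steel end 13 mm in diameter, 6 to 32 mm above the board; this point is 20 mm above the board and 135 mm from the hinge pin. Its x axis runs towards the pin.
- grip_right (a point): The same for the right handle. Open, the two ends measure 65 to 71 mm over their outsides; they close along the line between the two points. The shell starts to give with 34 to 48 mm over the outsides, depending on the nut.
- walnut: Whole walnut, about 50 g. Origin at its underside, z up. Seam band 36 mm across in x and z (15 mm flats at +-x and below, so it does not roll), 12 mm wide in y. A domed half on either side along y: the +y one reaches 14.5 mm from the seam plane, the other 11.5 to 19.5 mm from nut to nut. Held by the band (fingers closing along x) it is safe; it cracks only when pressed dome to dome along y.
- walnut_mid (a point): Centre of the walnut's seam band, 18 mm above its underside; axes as the walnut's. In the nutcracker its y axis lies along the cracker's y axis, either way round.
- walnut_cap (a point): Outermost point of the walnut's +y half, 14.5 mm from the seam plane when whole. Pressed dome to dome, this half resists rigidly up to a peak of about 33 N (18 N at each grip end), then gives and sinks in: 16 N at 1 mm, 10 N at 3 mm, 9 N at 5 mm (5 N at the grip ends). It does not spring back. From 2 mm on it counts as cracked; at 5 mm the kernel is crushed.
- slate: Square dark slate 120 x 120 x 6 mm, fixed to the table; origin at its underside centre. The walnut starts on it.
- dish: Bystander, leave it alone: shallow white ceramic bowl, 100 mm across, 45 high; origin at its underside.
- cup: Bystander, leave it alone: white ceramic mug, 76 mm across, 65 high; origin at its underside.
- jam: Bystander, leave it alone: small jam jar, 54 mm across, 70 high; origin at its underside.
- tumbler: Bystander, leave it alone: drinking glass, 64 mm across, 85 high; origin at its underside.
- water: Bystander, leave it alone: glass water bottle, 68 mm across, 210 high; origin at its underside.
- spoon: Bystander, leave it alone: steel spoon, 150 mm long, lying flat; origin at its underside.
- sugar: Bystander, leave it alone: white sugar pot, 74 mm across, 50 high; origin at its underside.
Not all that is in view belongs to the job. What is shaped like the cracker but orange is not meant.

How it is judged (in metres and radians):
On the way, in this order (a step that is already met when the one before it is completed fails the run):
1. the whole walnut lies on the board between the two handles, let go (horizontal distance between walnut_mid and seat below 0.015 m and height (world z) of walnut below 0.022 m and angle between walnut's own z axis and vertical below 0.3 rad and angle between the y axis of walnut and the y axis of cracker, either way round below 0.35 rad and contact force between the fingers and walnut below 0.5 N and y of walnut_cap in the frame of walnut above 0.0135 m), for 0.2 s.
2. the shell has cracked between the handles, with the fingers off the nut (horizontal distance between walnut_mid and seat below 0.025 m and height (world z) of walnut below 0.024 m and angle between walnut's own z axis and vertical below 0.4 rad and y of walnut_cap in the frame of walnut below 0.0125 m and contact force between the fingers and walnut below 0.5 N), for 0.1 s.
At the end, for the whole second after the job is handed in: The walnut lies upright (within 0.4 rad) on the board between the handles, its centre within 25 mm of the nut place, at rest, its shell half pushed in by 2 to 5 mm (horizontal distance between walnut_mid and seat below 0.025 m and height (world z) of walnut below 0.024 m and angle between walnut's own z axis and vertical below 0.4 rad and y of walnut_cap in the frame of walnut between 0.0095 and 0.0125 m and linear speed of walnut below 0.02 m/s); the robot touches nothing.
It fails at once if the kernel is crushed: the shell half is pushed in by more than 5 mm (y of walnut_cap in the frame of walnut below 0.0095 m).
It fails at once if the shell is cracked away from the nutcracker (pushed in by more than 2 mm with the nut over 30 mm from the nut place) (y of walnut_cap in the frame of walnut below 0.0125 m and horizontal distance between walnut_mid and seat above 0.03 m).
It fails at once if a bystander is moved by more than 40 mm (distance of any of dish, cup, jam, tumbler, water, spoon, sugar from where it was at the start of the episode above 0.04 m).
It also fails if it takes over 56 s, if anything falls off the work surface, if the arm or the gripper's body presses on something with over 40 N, if the wrist force passes 120 N, or if a joint passes its speed limit or range.

## Robot

A 6-joint arm with a two-finger parallel gripper is mounted at the origin on the work surface. World frame = base frame: x ahead of the robot, y to its left, z up, the work surface at z = 0. Lengths are in mm, angles in degrees, forces in N, time in s.
With the tool pointing down it reaches from about 300 to 850 mm from the base axis. Payload 4.2 kg.
Tool frame: the origin (TCP) lies on the centre line of the jaws, within the pads' length; the fingertips stand 14 mm ahead of it and the grasp point (between the pads) lies 5 mm behind it; z points along the fingers, y is the direction in which the jaws open and shut (so a half turn about z gives the same grasp; the last joint's range is limited). The gripper opens to 91 mm and grips with 3 to 60 N. Pads are 32 mm wide; open, the fingers measure 118 mm over their backs; the gripper's body (76 mm by 178 mm) begins 60 mm behind the grasp point.
Start: joints at [67.265, 18.312, 89.639, -0, 72.044, -1.146], TCP at [211.572, 534.676, 227.976] pointing down, gripper open.
Joint ranges: [-177.97, 177.97], [-48.28, 115.42], [12.27, 149.76], [-77.06, 257.06], [2.81, 150.46], [-146.56, 146.56]. Speed limits (degrees/s): [147.25, 147.25, 180, 180, 180, 180].

## Interface

Orientations are given as [roll, pitch, yaw] about the fixed x, y, z axes, in that order (R = Rz(yaw) Ry(pitch) Rx(roll)).
In Python, from workcell import env gives the robot as it stands.
- The arm moves only by the tool play_rows, never from a script. Its argument "increments" is a list of rows, each a list of 5 numbers: the shift along the world's x, y, z in mm, then the turn about the world's z in degrees, then the closure, from 0 (fully open) to 1 (shut). In form: [[x, y, z, yaw, fingers], ...]. A call has 1 to 20 rows; each row shifts and turns the commanded pose from where the row before left it; what a row does not reach is not made up. A row lasts 1/8 s, in which the tool goes at most 62.5 mm and 10.7 degrees, less where a joint would pass 70% of its speed; a pose out of reach is approached as far as the arm can. A call is refused whole if a number of a shift passes 62.5 or a number of a turn 10.7, either way. A call with a gripper value outside its range is refused whole. The fingers move at their own pace and stop on an object; "newtons" is the grip in N (left out, the last holds). Time passes only in rows, so rows that do not move let the fingers close. It gives the time, the measured TCP pose, the force and the opening at its end, in the units of the state.
- env.state(): the state, without advancing time (a new reading comes with each control period).
- env.grab_frame(name): name is "scene" or "top" or "wrist"; returns the picture (400x640x3 uint8, red, green, blue); there is no depth.
- env.calibration(name): a dict with "fx", "fy", "cx", "cy" (pixels), "R" (3x3) and "t" (3): a world point X has camera coordinates R X + t; the wrist camera has in their place "hand_eye" (4x4, takes a point from camera to tool coordinates, whose origin is the TCP and whose axes are the flange's). Camera axes: x right, y down, z forward; pixel columns grow to the right and rows downward; lengths in mm; the calibration is good to about 2 mm. A picture is of the moment at which its call begins: read the wrist's pose just before it. calibration takes no time and is no camera call.
- env.job_done(): hands the job in, once; it reports no verdict.
The state is a dict: "time_s": time; "qpos": joint angles; "qvel": joint speeds; "effort": joint torques, N m; "ee_pos": TCP position; "ee_rot": TCP orientation; "force": force on the tool from outside, world axes, zero at the start; "torque": the same for the moment, N m; "gripper_width": finger opening in mm.
Only numpy, scipy, OpenCV 4.12 (cv2) and the standard library are available. Lean on these libraries where they do the work, as an engineer would, in place of code of your own. Each camera call takes 0.05 s, during which the arm holds its last target.

## Working session

There is one attempt and no reset: what is moved stays moved. The work goes in short steps, Python scripts to look and compute and a tool call to move; the robot and the scene stay as the last step left them, time stands still between calls to the robot, and variables do not carry over. Pictures are saved under pics/ and viewed, and the job is handed in when it is done.

Besides the shell and the picture viewer there is one more tool, called after "Call:" as name(argument=value, ...) on one line, values as JSON. play_rows: Moves the arm, as the interface text tells. Its arguments: {"type":"object","properties":{"increments":{"type":"array"},"newtons":{"type":"number"}},"required":["increments"]}

```bash
mkdir -p pics; ls; python3 - <<'E'
from workcell import env
import cv2
print(env.state())
for n in("scene","top","wrist"):
    c=env.calibration(n); print(n,c)
    cv2.imwrite(f"pics/{n}0.png",env.grab_frame(n)[:,:,::-1])
E
```

```text
pics
{'time_s': 0.0, 'qpos': array([ 6.72654226e+01,  1.83512856e+01,  8.97073598e+01, -1.29778476e-03,
        7.20425933e+01, -1.14545751e+00]), 'qvel': array([-0.10045751,  0.06304778, -0.01503707, -0.06494504, -0.0161215 ,
       -0.01702243]), 'effort': array([-2.08391881e-03, -4.12464809e+01, -2.31966877e+01,  7.26274517e-02,
        4.57011780e-02, -1.41608311e-04]), 'ee_pos': array([211.38481751, 534.21544328, 227.1173536 ]), 'ee_rot': array([-1.79898757e+02, -7.90220111e-04,  1.58411281e+02]), 'force': array([1.04040895, 0.84745594, 0.33423671]), 'torque': array([ 0.04110647, -0.00708458,  0.02585775]), 'gripper_width': 91.1971802776214}
scene {'fx': 507.06397418808325, 'fy': 507.06397418808325, 'cx': 320.95090284984417, 'cy': 198.2668303415335, 'R': array([[ 0.3665021 ,  0.93013837,  0.02277774],
       [ 0.5534605 , -0.19827028, -0.80893162],
       [-0.74790219,  0.30908172, -0.58746132]]), 't': array([-144.21217776, -206.50061182, 1641.79950257])}
top {'fx': 432.0935258202781, 'fy': 432.0935258202781, 'cx': 319.6671358953414, 'cy': 199.6768451218719, 'R': array([[-0.00787596, -0.99992241, -0.00965062],
       [-0.99624054,  0.00867886, -0.08619438],
       [ 0.08627145,  0.00893547, -0.9962316 ]]), 't': array([ -34.97135145,  449.99244183, 1123.10682826])}
wrist {'fx': 289.4172978186584, 'fy': 289.4172978186584, 'cx': 319.8634690201205, 'cy': 191.83511592399898, 'hand_eye': array([[ 9.38856221e-04, -9.63176894e-01, -2.68866860e-01,
         7.54078490e+01],
       [ 9.99999464e-01,  1.02184896e-03, -1.68728839e-04,
        -1.34695337e-01],
       [ 4.37257041e-04, -2.68866558e-01,  9.63177337e-01,
        -1.55945682e+02],
       [ 0.00000000e+00,  0.00000000e+00,  0.00000000e+00,
         1.00000000e+00]])}
```

View pics/top0.png

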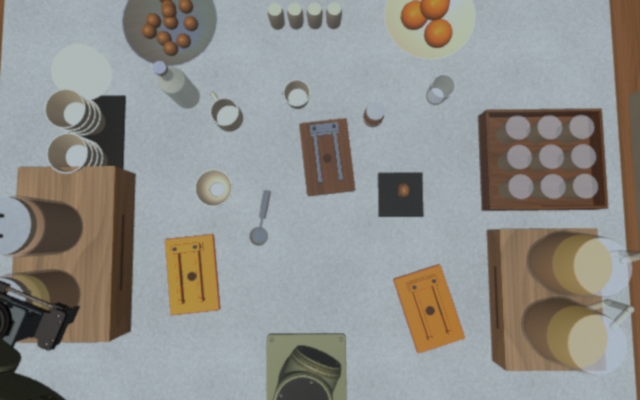

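View pics/scene0.png

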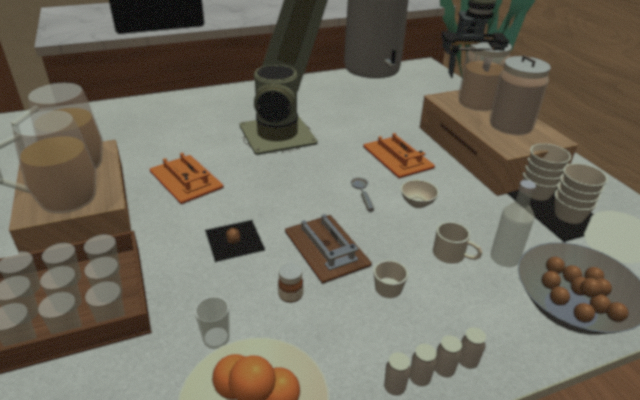

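View pics/wrist0.png

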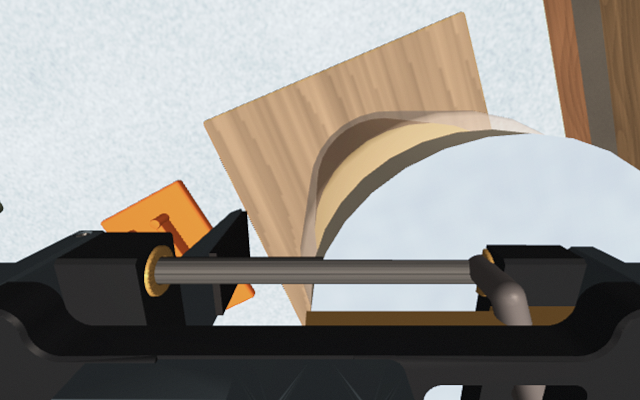

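The top view shows the real cracker on a brown board at about (328,157), with its link on the far side, and the walnut on the slate at about (403,190). I'll zoom in next and work out positions.

```bash
cat > h.py <<'E'
from workcell import env
import numpy as np, cv2
from scipy.spatial.transform import Rotation as Ro
def cam(n,st=None):
    c=env.calibration(n); K=np.array([[c['fx'],0,c['cx']],[0,c['fy'],c['cy']],[0,0,1]])
    if n=='wrist':
        H=np.array(c['hand_eye']); R=Ro.from_euler('xyz',st['ee_rot'],degrees=True).as_matrix()
        Rc=R@H[:3,:3]; o=R@H[:3,3]+st['ee_pos']; return K,Rc.T,-Rc.T@o
    return K,np.array(c['R']),np.array(c['t'])
def ray(C,px,z):
    K,R,t=C; px=np.atleast_2d(px).astype(float)
    d=(R.T@np.linalg.inv(K)@np.c_[px,np.ones(len(px))].T).T; o=-R.T@t
    return o+d*((z-o[2])/d[:,2])[:,None]
def proj(C,X):
    K,R,t=C; p=(K@(R@np.atleast_2d(X).T+t[:,None])).T; return p[:,:2]/p[:,2:]
E
python3 - <<'E'
from h import *
im=cv2.imread('pics/top0.png')
cv2.imwrite('pics/topz.png',cv2.resize(im[100:230,285:445],None,fx=5,fy=4.6,interpolation=cv2.INTER_CUBIC)[:598,:800])
C=cam('top')
print(ray(C,[[328,157]],15),ray(C,[[401,194]],6),ray(C,[[403,190]],24))
hsv=cv2.cvtColor(im,cv2.COLOR_BGR2HSV)
print(hsv[190,403],hsv[205,390],hsv[170,340],hsv[150,326])
E
```

```text
[[564.49075655 -61.86609869  15.        ]] [[ 464.17064125 -256.08880933    6.        ]] [[ 472.93834773 -258.36088118   24.        ]]
[ 14 126 152] [100  14  55] [110  44 127] [ 11  97 100]
```

View pics/topz.png

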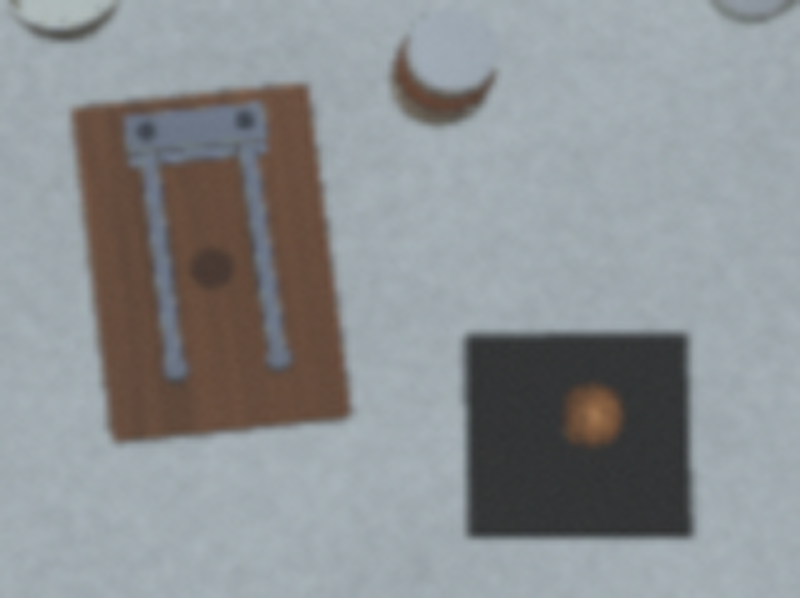

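Call:
play_rows(increments=[[0,0,40,0,0],[0,0,40,0,0],[10,-52,0,0,0],[30,-52,0,-7,0],[30,-52,0,-7,0],[30,-52,0,-7,0],[30,-52,0,-7,0],[30,-52,0,-7,0],[30,-52,0,-7,0],[30,-52,0,-7,0],[30,-52,0,-7,0],[30,-52,0,-6,0],[30,-52,0,-6,0],[30,-52,0,0,0],[14,-50,-30,0,0],[0,0,-50,0,0],[0,0,-40,0,0],[0,0,0,0,0]], newtons=20)

```text
time_s: 2.4
ee_pos: [563.4, -138.9, 184.7]
ee_rot: [-179.6, -0.1, 90.4]
force: [0.1, -0.6, 0.7]
gripper_width: 90.8
```

```bash
python3 - <<'E'
from h import *
st=env.state(); print(st['time_s'],st['ee_pos'],st['ee_rot'],st['qpos'])
im=env.grab_frame('wrist')[:,:,::-1]; cv2.imwrite('pics/w1.png',im)
np.save('w1.npy',np.r_[st['ee_pos'],st['ee_rot']])
C=cam('wrist',st); print(proj(C,[[565,-62,15],[473,-258,24],st['ee_pos']]))
E
```

```text
2.4 [ 563.35294512 -138.9330143   184.68914215] [-1.79555348e+02 -1.22083417e-01  9.03920849e+01] [-1.49892554e+01  2.07198130e+01  9.24873531e+01 -2.51881927e-04
  6.72539406e+01 -1.53817157e+01]
[[322.7687803  109.98703172]
 [246.70991792 274.07645864]
 [318.90102739 244.20756925]]
```

View pics/w1.png

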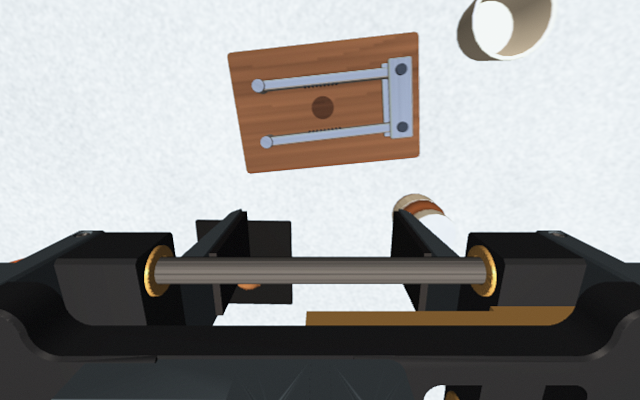

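Cracker fully visible in the wrist view: dot (322,107), grip ends (258,86) and (267,142), pins (401,69) and (402,127), board corners around (228,52), (418,32), (419,157) and (249,173).

```bash
python3 - <<'E'
from h import *
v=np.load('w1.npy'); C=cam('wrist',dict(ee_pos=v[:3],ee_rot=v[3:]))
im=cv2.imread('pics/w1.png')
cv2.imwrite('pics/w1z.png',cv2.resize(im[25:180,220:430],(798,589),interpolation=cv2.INTER_CUBIC))
hsv=cv2.cvtColor(im,cv2.COLOR_BGR2HSV)
m=((hsv[...,0]<20)&(hsv[...,1]>80)).astype(np.uint8); m[190:]=0; m[:, 440:]=0
m=cv2.morphologyEx(m,cv2.MORPH_CLOSE,np.ones((25,25)))
c=max(cv2.findContours(m,0,2)[0],key=cv2.contourArea)
r=cv2.minAreaRect(c); b=cv2.boxPoints(r); hull=cv2.convexHull(c)
B=ray(C,hull[:,0],15)[:,:2].astype(np.float32)
R=cv2.minAreaRect(B); print('board',R)
dot=((hsv[...,2]<90)).astype(np.uint8); dot[:90]=0;dot[125:]=0;dot[:,:305]=0;dot[:,340:]=0
M=cv2.moments(dot,True); p=(M['m10']/M['m00'],M['m01']/M['m00']); print(p,M['m00'],ray(C,p,15))
print('grip',ray(C,[[258,86],[267,142]],47),'pins',ray(C,[[401,69],[402,127]],52))
E
```

```text
board ((569.2644653320312, -58.734764099121094), (195.904052734375, 127.35577392578125), 6.134787082672119)
(322.3344827586207, 107.81724137931035) 290.0 [[564.50686112 -59.74655392  15.        ]]
grip [[502.68723602 -40.51636223  47.        ]
 [509.13570385 -93.60530025  47.        ]] pins [[636.88850354 -25.15599829  52.        ]
 [642.18879128 -77.4963064   52.        ]]
```

View pics/w1z.png

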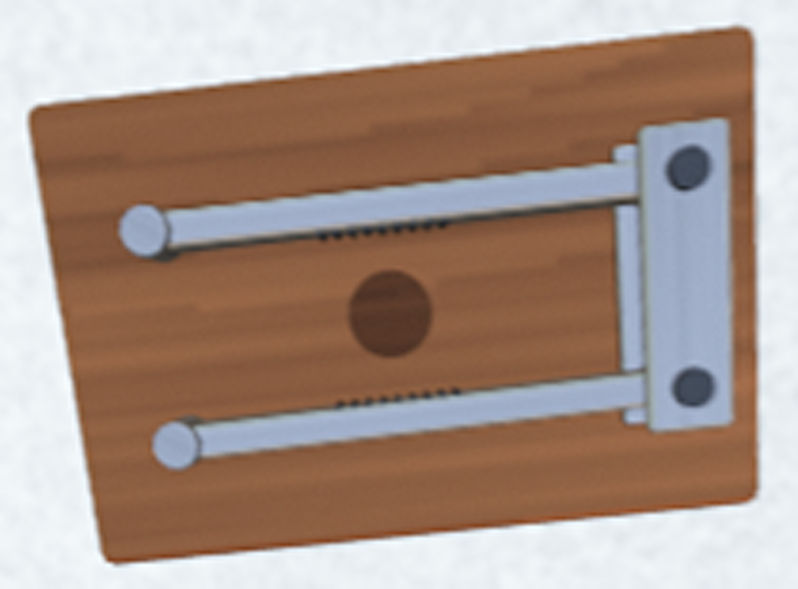

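Call:
play_rows(increments=[[-20,-45,0,0,0],[-20,-45,0,0,0],[-20,-45,0,0,0],[-20,-50,-20,0,0],[-10,0,-30,0,0],[0,0,0,0,0]])

```text
time_s: 3.2
ee_pos: [474.9, -324.5, 138.4]
ee_rot: [-180.0, -0.0, 90.3]
force: [0.3, 0.3, 0.5]
gripper_width: 91.3
```

```bash
python3 - <<'E'
from h import *
st=env.state(); print(st['time_s'],st['ee_pos'],st['ee_rot'])
im=env.grab_frame('wrist')[:,:,::-1]; cv2.imwrite('pics/w2.png',im)
np.save('w2.npy',np.r_[st['ee_pos'],st['ee_rot']])
E
```

```text
3.2 [ 474.89456419 -324.51774406  138.42201551] [-1.79957781e+02 -4.34069594e-02  9.03410692e+01]
```

View pics/w2.png

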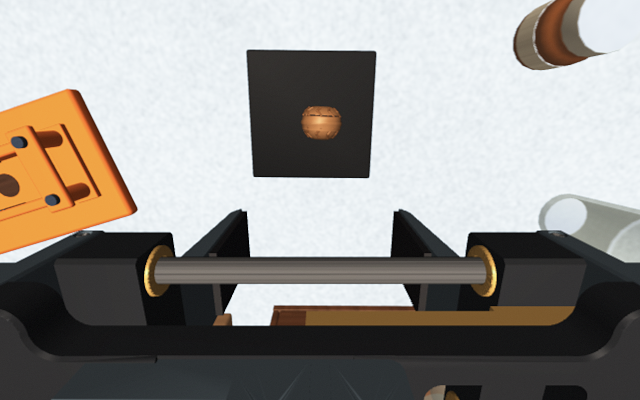

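```bash
python3 - <<'E'
from h import *
v=np.load('w2.npy'); C=cam('wrist',dict(ee_pos=v[:3],ee_rot=v[3:]))
im=cv2.imread('pics/w2.png')
cv2.imwrite('pics/w2z.png',cv2.resize(im[85:160,270:370],(800,600),interpolation=cv2.INTER_CUBIC))
hsv=cv2.cvtColor(im,cv2.COLOR_BGR2HSV)
m=((hsv[...,0]<25)&(hsv[...,1]>70)&(hsv[...,2]>60)).astype(np.uint8); k=np.zeros_like(m);k[85:160,270:370]=1;m*=k
c=max(cv2.findContours(m,0,2)[0],key=cv2.contourArea)
x,y,w,h=cv2.boundingRect(c);print(x,y,w,h,cv2.minAreaRect(c))
print(ray(C,[[x,y+h/2],[x+w,y+h/2],[x+w/2,y],[x+w/2,y+h]],24))
d=((hsv[...,2]<80)).astype(np.uint8);d[195:]=0;d[:,:235]=0;d[:,390:]=0
hull=cv2.convexHull(max(cv2.findContours(d,0,2)[0],key=cv2.contourArea))
print(cv2.minAreaRect(ray(C,hull[:,0],6)[:,:2].astype(np.float32)))
E
```

```text
301 106 41 34 ((321.0, 122.5), (33.0, 40.0), 90.0)
[[ 457.66279515 -259.52111733   24.        ]
 [ 494.9590288  -259.26169216   24.        ]
 [ 476.18824042 -244.56354431   24.        ]
 [ 476.44165678 -274.68255856   24.        ]]
((466.1387023925781, -254.71141052246094), (117.95117950439453, 117.61970520019531), 89.85603332519531)
```

View pics/w2z.png

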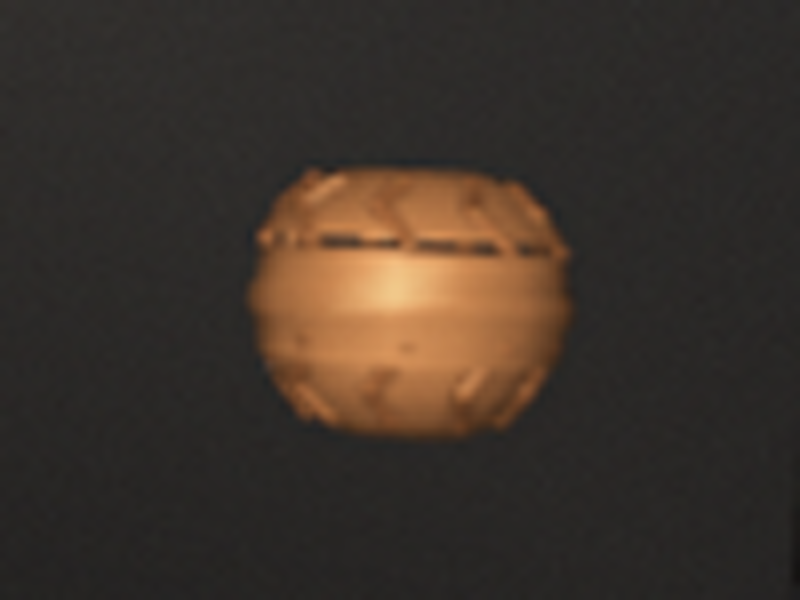

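The nut shows its seam horizontal at about (321,122), domes along world y, so the jaws should close along world x.

Call:
play_rows(increments=[[1.4,35,0,-2.4,0],[0,30.3,-20,0,0],[0,0,-40,0,0],[0,0,-35,0,0],[0,0,-15,0,0],[0,0,-5,0,0],[0,0,0,0,0],[0,0,0,0,0]])

```text
time_s: 4.25
ee_pos: [477.8, -259.5, 24.2]
ee_rot: [179.9, 0.1, 88.0]
force: [0.1, -0.5, -0.2]
gripper_width: 91.2
```

```bash
python3 - <<'E'
from h import *
st=env.state(); print(st['time_s'],st['ee_pos'],st['ee_rot'],st['force'])
cv2.imwrite('pics/w3.png',env.grab_frame('wrist')[:,:,::-1])
E
```

```text
4.25 [ 477.8420977  -259.54339934   24.18316865] [1.79868105e+02 6.63102179e-02 8.80069378e+01] [ 0.11150135 -0.52849913 -0.15110853]
```

View pics/w3.png

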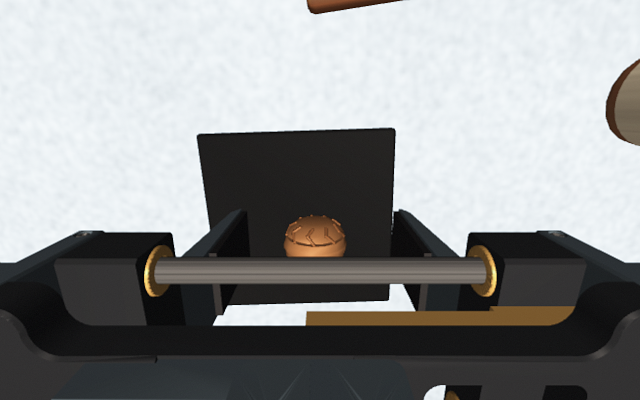

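Call:
play_rows(increments=[[-2,0,0,0,0],[0,0,0,0,0.3],[0,0,0,0,0.5],[0,0,0,0,0.65],[0,0,0,0,0.7],[0,0,0,0,0.7],[0,0,0,0,0.7],[0,0,0,0,0.7]], newtons=20)

```text
time_s: 5.3
ee_pos: [475.0, -259.0, 23.0]
ee_rot: [180.0, -0.0, 88.0]
force: [0.3, -0.1, -0.7]
gripper_width: 35.5
```

Call:
play_rows(increments=[[0,0,20,0,0.7],[0,0,45,0,0.7],[0,0,45,0,0.7],[15,20,45,0,0.7],[25,30,0,3,0.7],[25,30,0,3,0.7],[25,30,0,2.3,0.7],[0,0,0,0,0.7],[0,0,0,0,0.7],[0,0,0,0,0.7]])

```text
time_s: 6.55
ee_pos: [564.2, -149.8, 177.9]
ee_rot: [-180.0, 0.0, 96.2]
force: [0.0, 0.2, 0.0]
gripper_width: 35.8
```

```bash
python3 - <<'E'
from h import *
st=env.state(); print(st['time_s'],st['ee_pos'],st['ee_rot'],st['force'])
cv2.imwrite('pics/w4.png',env.grab_frame('wrist')[:,:,::-1])
cv2.imwrite('pics/t4.png',env.grab_frame('top')[:,:,::-1])
st2=env.state(); print(st2['ee_pos'],st2['ee_rot'])
np.save('w4.npy',np.r_[st['ee_pos'],st['ee_rot']])
E
```

```text
6.55 [ 564.22849035 -149.8072005   177.91771453] [-1.79971346e+02  3.46078924e-03  9.62389528e+01] [8.19520641e-05 1.88229273e-01 3.27466077e-03]
[ 564.39799995 -149.82573057  178.04774195] [-1.79995585e+02  4.29857764e-03  9.62291051e+01]
```

View pics/w4.png

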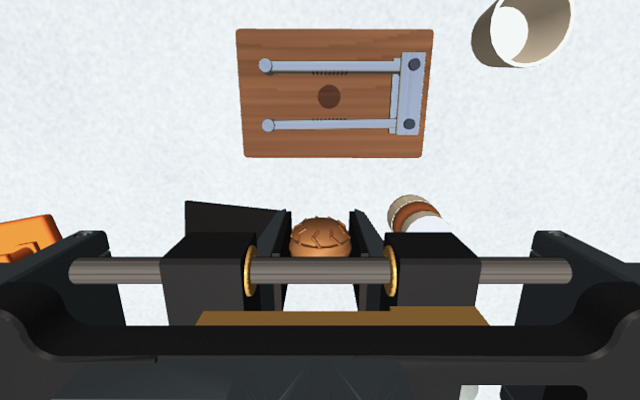

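```bash
python3 - <<'E'
from h import *
v=np.load('w4.npy'); C=cam('wrist',dict(ee_pos=v[:3],ee_rot=v[3:]))
im=cv2.imread('pics/w4.png')
cv2.imwrite('pics/w4z.png',cv2.resize(im[20:170,230:440],(798,570),interpolation=cv2.INTER_CUBIC))
hsv=cv2.cvtColor(im,cv2.COLOR_BGR2HSV)
dot=((hsv[...,2]<90)).astype(np.uint8); dot[:82]=0;dot[112:]=0;dot[:,:312]=0;dot[:,345:]=0
M=cv2.moments(dot,True); p=(M['m10']/M['m00'],M['m01']/M['m00']); print(p,M['m00'],ray(C,p,15))
m=((hsv[...,0]<20)&(hsv[...,1]>80)).astype(np.uint8); m[175:]=0; m[:, 440:]=0;m[:,:225]=0
m=cv2.morphologyEx(m,cv2.MORPH_CLOSE,np.ones((25,25)))
c=max(cv2.findContours(m,0,2)[0],key=cv2.contourArea)
print(cv2.minAreaRect(ray(C,cv2.convexHull(c)[:,0],15)[:,:2].astype(np.float32)))
# grips: use clicks; top camera
T=cam('top'); t=cv2.imread('pics/t4.png')
cv2.imwrite('pics/t4z.png',cv2.resize(t[110:205,290:370],(700,598),interpolation=cv2.INTER_CUBIC))
g=ray(C,[[265,65],[268,126]],47);q=ray(C,[[414,64.5],[409,124]],52);print(g,q)
a=q.mean(0)-g.mean(0);print(np.degrees(np.arctan2(a[1],a[0])),g.mean(0)+a*60/135,np.linalg.norm(g[0]-g[1])+13, np.linalg.norm(a[:2]))
E
```

```text
(328.64375, 96.8125) 320.0 [[563.82353558 -59.52924081  15.        ]]
((568.5645141601562, -58.757659912109375), (196.0885772705078, 127.06083679199219), 6.1271491050720215)
[[501.83093391 -39.87247324  47.        ]
 [507.92766632 -94.14143453  47.        ]] [[636.09438249 -25.38363884  52.        ]
 [641.65009983 -77.27401989  52.        ]]
6.673667364210444 [564.43171836 -60.03889854  49.22222222] 67.61034980232006 134.9070488846252
```

View pics/w4z.png

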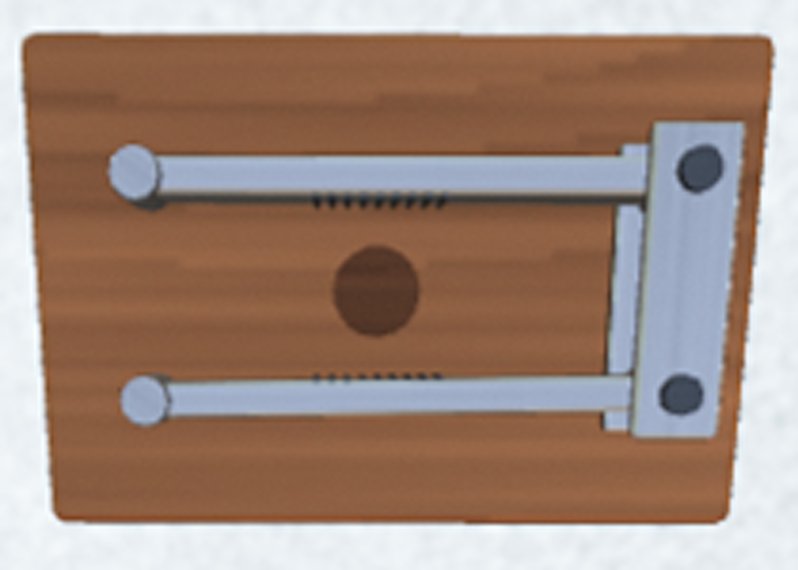

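View pics/t4z.png

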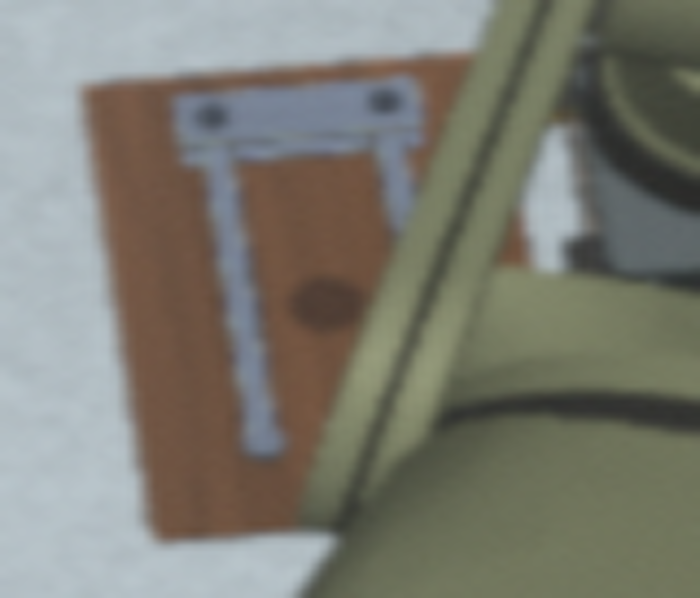

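Call:
play_rows(increments=[[-0.5,30,0,0,0.7],[0,30,0,0,0.7],[0,29.5,-15,0,0.7],[0,0,-40,0,0.7],[0,0,-35,0,0.7],[0,0,-14,0,0.7],[0,0,0,0,0.7],[0,0,0,0,0.7]])

```text
time_s: 7.65
ee_pos: [565.5, -59.9, 75.4]
ee_rot: [179.8, 0.0, 96.3]
force: [0.1, 0.2, -0.8]
gripper_width: 36.0
```

```bash
python3 - <<'E'
from h import *
st=env.state(); print(st['time_s'],st['ee_pos'],st['ee_rot'],st['force'])
cv2.imwrite('pics/w5.png',env.grab_frame('wrist')[:,:,::-1])
s=env.grab_frame('scene')[:,:,::-1]
cv2.imwrite('pics/s5.png',cv2.resize(s[170:310,250:430],(770,600),interpolation=cv2.INTER_CUBIC))
C=cam('wrist',st); print(proj(C,[[564.4,-59.8,15],[563.3,-50,15]]))
E
```

```text
7.65 [565.54987088 -59.91075903  75.36890052] [1.79840138e+02 3.84986131e-02 9.62887842e+01] [ 0.14508905  0.17073106 -0.80406537]
[[317.6322151  209.91781537]
 [317.59228405 197.97051866]]
```

View pics/w5.png

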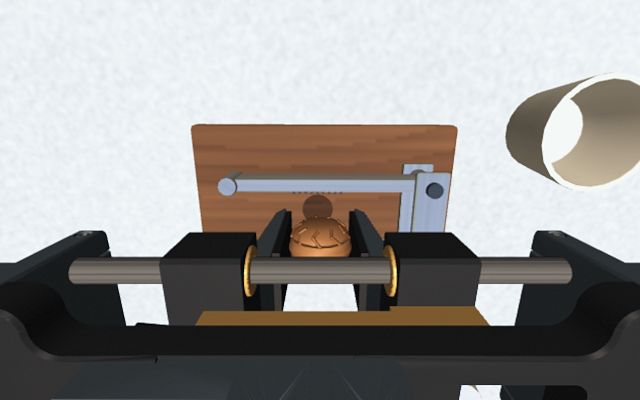

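View pics/s5.png

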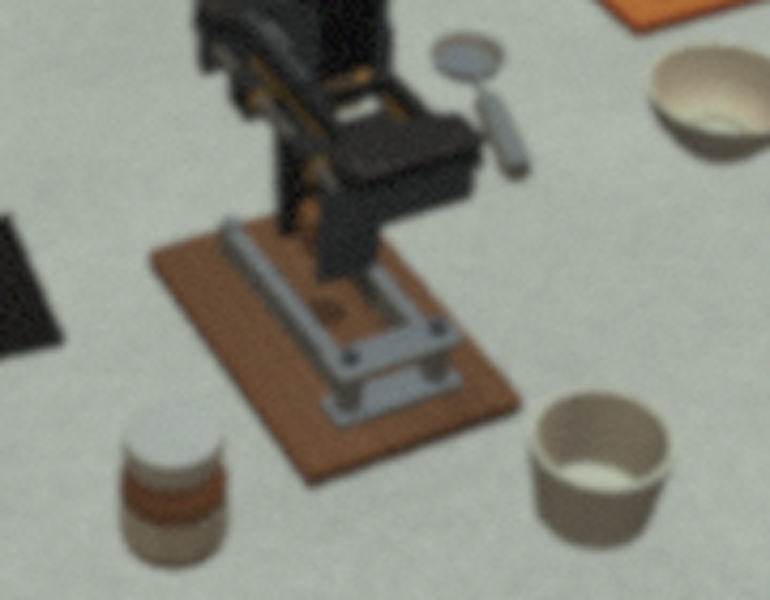

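Call:
play_rows(increments=[[0,0,-15,0,0.7],[0,0,-12,0,0.7],[0,0,-8,0,0.7],[0,0,-4,0,0.7],[0,0,-2,0,0.7],[0,0,0,0,0.7]])

```text
time_s: 8.5
ee_pos: [564.6, -59.5, 33.0]
ee_rot: [180.0, 0.0, 96.3]
force: [-0.5, -1.2, -0.7]
gripper_width: 35.8
```

Call:
play_rows(increments=[[0,0,-0.6,0,0.7],[0,0,0,0,0.7],[0,0,0,0,0.6],[0,0,0,0,0.5],[0,0,0,0,0.45],[0,0,0,0,0.45],[0,0,0,0,0.45],[0,0,0,0,0.45]])

```text
time_s: 9.5
ee_pos: [564.5, -59.5, 32.4]
ee_rot: [180.0, 0.0, 96.3]
force: [0.3, 0.2, 0.1]
gripper_width: 50.2
```

```bash
python3 - <<'E'
from h import *
st=env.state(); print(st['time_s'],st['ee_pos'],st['ee_rot'],st['force'],st['gripper_width'])
cv2.imwrite('pics/w6.png',env.grab_frame('wrist')[:,:,::-1])
E
```

```text
9.5 [564.48504088 -59.53552022  32.36860408] [1.79993362e+02 2.74646468e-04 9.63093085e+01] [0.29467381 0.23543547 0.09880536] 50.23935123733147
```

View pics/w6.png

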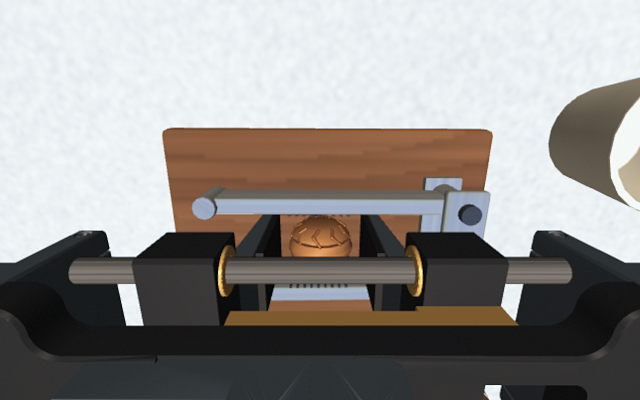

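Call:
play_rows(increments=[[0,0,20,0,0.45],[0,0,35,0,0.45],[0,0,45,0,0.45],[0,0,45,-10,0],[-10,0,0,-10,0],[-10,0,0,-10,0],[-10,0,0,-10,0],[-10,0,0,-10,0],[-10,-2,0,-10,0],[-10,-2,0,-10,0],[-10,-2,0,-10,0],[-4.5,-1.5,0,-10,0],[0,0,0,0,0],[0,0,0,0,0],[0,0,0,0,0]])

```text
time_s: 11.42
ee_pos: [490.2, -67.0, 177.4]
ee_rot: [180.0, -0.0, 6.4]
force: [-0.3, -0.2, 0.2]
gripper_width: 91.2
```

```bash
python3 - <<'E'
from h import *
st=env.state(); print(st['time_s'],st['ee_pos'],st['ee_rot'],st['force'],st['qpos'])
im=env.grab_frame('wrist')[:,:,::-1]
cv2.imwrite('pics/w7.png',im)
cv2.imwrite('pics/w7z.png',cv2.resize(im[20:220,240:400],(480,600),interpolation=cv2.INTER_CUBIC))
np.save('w7.npy',np.r_[st['ee_pos'],st['ee_rot']])
E
```

```text
11.425 [490.192924   -66.96792558 177.36098975] [ 1.79993305e+02 -5.58146512e-03  6.39673954e+00] [-0.27857003 -0.22146795  0.2194606 ] [-9.10802143e+00  1.34367966e+01  1.04379716e+02 -5.60778935e-03
  6.21763196e+01  7.44978565e+01]
```

View pics/w7.png

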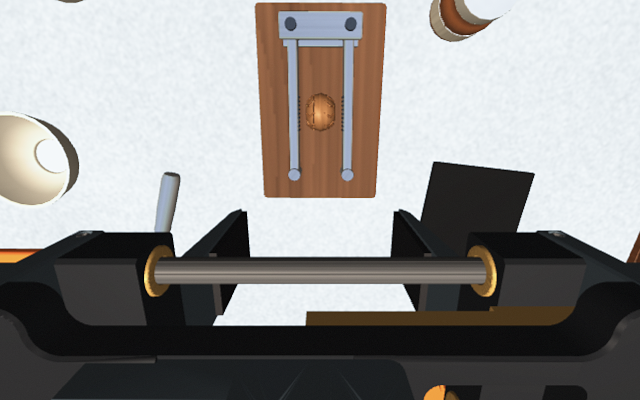

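View pics/w7z.png

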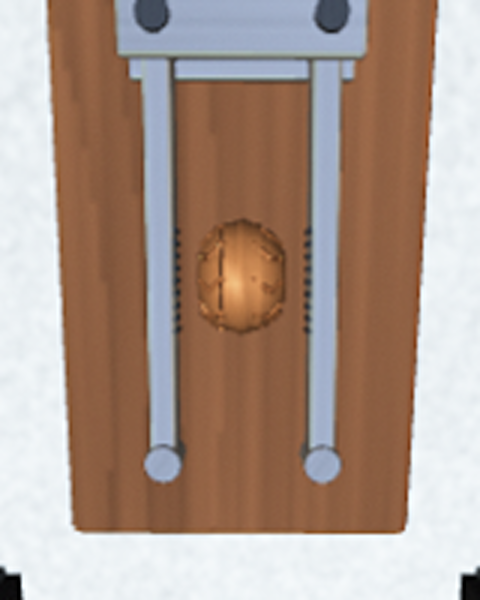

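```bash
python3 - <<'E'
from h import *
v=np.load('w7.npy'); C=cam('wrist',dict(ee_pos=v[:3],ee_rot=v[3:]))
g=ray(C,[[294.3,174.5],[347.3,174.5]],47);print(g,g.mean(0),np.linalg.norm(g[0]-g[1])+13)
print(ray(C,[[320.3,112]],35))
a=np.radians(6.3);print([564.4-60*np.cos(a),-59.8-60*np.sin(a)])
E
```

```text
[[501.76565651 -40.22441235  47.        ]
 [507.781152   -93.44491432  47.        ]] [504.77340426 -66.83466334  47.        ] 66.55938775003577
[[565.1614804  -59.49258266  35.        ]]
[np.float64(504.7623426726892), np.float64(-66.38405866546272)]
```

Call:
play_rows(increments=[[14.8,0.3,0,0,0],[0,0,-30,0,0],[0,0,-45,0,0],[0,0,-35,0,0],[0,0,-20,0,0],[0,0,-9,0,0],[0,0,-5,0,0],[0,0,0,0,0],[0,0,0,0,0]], newtons=25)

```text
time_s: 12.6
ee_pos: [505.4, -66.8, 34.1]
ee_rot: [180.0, -0.1, 6.3]
force: [0.4, 0.3, -0.1]
gripper_width: 91.1
```

```bash
python3 - <<'E'
from h import *
st=env.state(); print(st['time_s'],st['ee_pos'],st['ee_rot'],st['force'],st['gripper_width'])
cv2.imwrite('pics/w8.png',env.grab_frame('wrist')[:,:,::-1])
E
```

```text
12.6 [505.39357102 -66.81156622  34.11482361] [ 1.79970166e+02 -9.14540947e-02  6.31447605e+00] [ 0.36100446  0.25232844 -0.12309813] 91.12558014022191
```

View pics/w8.png

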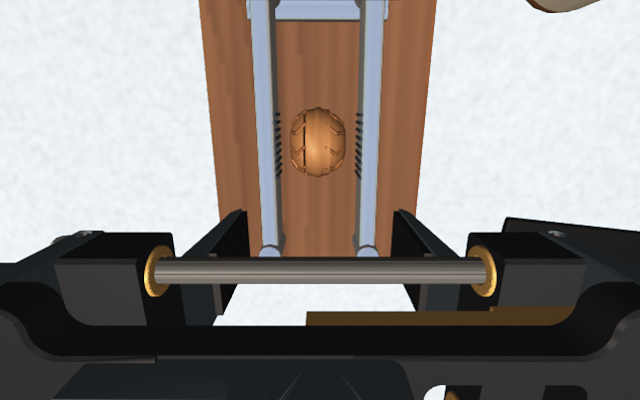

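Call:
play_rows(increments=[[0,0,0,0,0.1],[0,0,0,0,0.2],[0,0,0,0,0.25],[0,0,0,0,0.3],[0,0,0,0,0.34],[0,0,0,0,0.38],[0,0,0,0,0.42],[0,0,0,0,0.45],[0,0,0,0,0.47],[0,0,0,0,0.47],[0,0,0,0,0.47]], newtons=5)

```text
time_s: 14.02
ee_pos: [504.7, -66.7, 33.4]
ee_rot: [180.0, 0.0, 6.3]
force: [-0.5, -0.6, 0.6]
gripper_width: 48.2
```

Call:
play_rows(increments=[[0,0,0,0,0.48],[0,0,0,0,0.49],[0,0,0,0,0.5],[0,0,0,0,0.51],[0,0,0,0,0.52],[0,0,0,0,0.53],[0,0,0,0,0.54],[0,0,0,0,0.55],[0,0,0,0,0.55]])

```text
time_s: 15.15
ee_pos: [504.9, -66.7, 33.4]
ee_rot: [180.0, -0.0, 6.3]
force: [0.8, 0.7, -0.8]
gripper_width: 41.1
```

Call:
play_rows(increments=[[0,0,0,0,0.56],[0,0,0,0,0.57],[0,0,0,0,0.57],[0,0,0,0,0.57]])

```text
time_s: 15.65
ee_pos: [504.9, -66.7, 33.4]
ee_rot: [180.0, -0.0, 6.3]
force: [1.1, 1.1, -0.3]
gripper_width: 40.2
```

Call:
play_rows(increments=[[0,0,0,0,0.58],[0,0,0,0,0.59],[0,0,0,0,0.59],[0,0,0,0,0.59]])

```text
time_s: 16.15
ee_pos: [504.9, -66.7, 33.4]
ee_rot: [180.0, -0.0, 6.3]
force: [1.3, 0.5, -0.7]
gripper_width: 40.3
```

```bash
python3 - <<'E'
from h import *
print([round(env.state()['gripper_width'],2) for _ in range(3)])
im=env.grab_frame('wrist')[:,:,::-1]
cv2.imwrite('pics/w9.png',im)
print(env.state()['gripper_width'])
E
```

```text
[40.28, 40.28, 40.28]
40.011493205912416
```

View pics/w9.png

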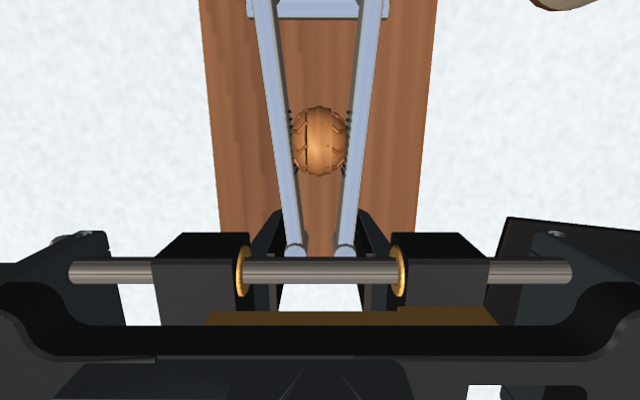

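Call:
play_rows(increments=[[0,0,0,0,0.56],[0,0,0,0,0.565],[0,0,0,0,0.57],[0,0,0,0,0.57],[0,0,0,0,0.57]], newtons=25)

```text
time_s: 16.82
ee_pos: [504.9, -66.8, 33.4]
ee_rot: [180.0, -0.0, 6.3]
force: [1.8, 0.5, -1.9]
gripper_width: 39.3
```

Call:
play_rows(increments=[[0,0,0,0,0.575],[0,0,0,0,0.58],[0,0,0,0,0.58]])

```text
time_s: 17.2
ee_pos: [504.9, -66.7, 33.4]
ee_rot: [180.0, -0.0, 6.3]
force: [1.6, 0.2, -0.2]
gripper_width: 38.5
```

Call:
play_rows(increments=[[0,0,0,0,0.585],[0,0,0,0,0.59],[0,0,0,0,0.59]])

```text
time_s: 17.58
ee_pos: [504.9, -66.7, 33.4]
ee_rot: [180.0, -0.0, 6.3]
force: [2.1, 0.0, -1.8]
gripper_width: 37.4
```

Call:
play_rows(increments=[[0,0,0,0,0.595],[0,0,0,0,0.6],[0,0,0,0,0.605],[0,0,0,0,0.605],[0,0,0,0,0.605]])

```text
time_s: 18.2
ee_pos: [505.0, -66.7, 33.4]
ee_rot: [180.0, -0.0, 6.3]
force: [3.0, 0.7, -1.6]
gripper_width: 36.1
```

```bash
python3 - <<'E'
from h import *
im=env.grab_frame('wrist')[:,:,::-1]
cv2.imwrite('pics/w10.png',im)
a=cv2.imread('pics/w9.png')
cv2.imwrite('pics/w10z.png',np.vstack([cv2.resize(i[90:190,250:390],(420,300),interpolation=cv2.INTER_CUBIC) for i in(a,im)]))
print(env.state()['gripper_width'])
E
```

```text
36.184813997280585
```

View pics/w10z.png

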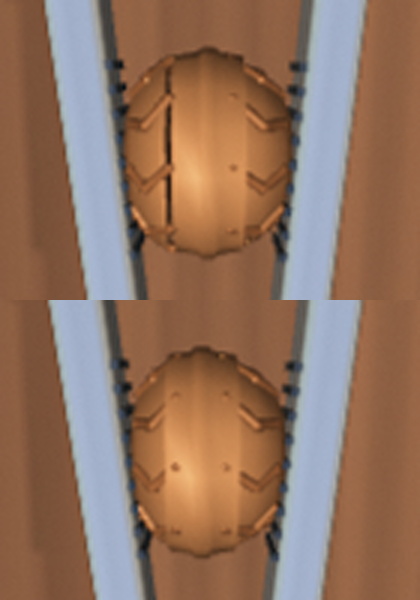

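Call:
play_rows(increments=[[0,0,0,0,0.61],[0,0,0,0,0.615],[0,0,0,0,0.615],[0,0,0,0,0.615]])

```text
time_s: 18.75
ee_pos: [505.0, -66.7, 33.4]
ee_rot: [180.0, -0.0, 6.3]
force: [4.1, 1.0, -1.9]
gripper_width: 35.0
```

```bash
python3 - <<'E'
from h import *
im=env.grab_frame('wrist')[:,:,::-1]
cv2.imwrite('pics/w11.png',im)
a=cv2.imread('pics/w9.png')
for n,i in(('a',a),('b',im)):
    g=cv2.cvtColor(np.ascontiguousarray(i),cv2.COLOR_BGR2HSV)
    # nut band = warm bright px; bars bluish
    for r in(135,140,145):
        bl=np.where((g[r,:,0]>95)&(g[r,:,2]>130)&(g[r,:,1]>25))[0]; bl=bl[(bl>250)&(bl<390)]
        L=bl[bl<320];R=bl[bl>320]; print(n,r,L.max() if len(L) else 0,R.min() if len(R) else 0)
cv2.imwrite('pics/w11z.png',np.vstack([cv2.resize(i[90:190,250:390],(420,300),interpolation=cv2.INTER_CUBIC) for i in(a,im)]))
print(env.state()['gripper_width'])
E
```

```text
a 135 285 351
a 140 285 351
a 145 286 350
b 135 288 349
b 140 288 348
b 145 289 348
35.39721642246943
```

View pics/w11z.png

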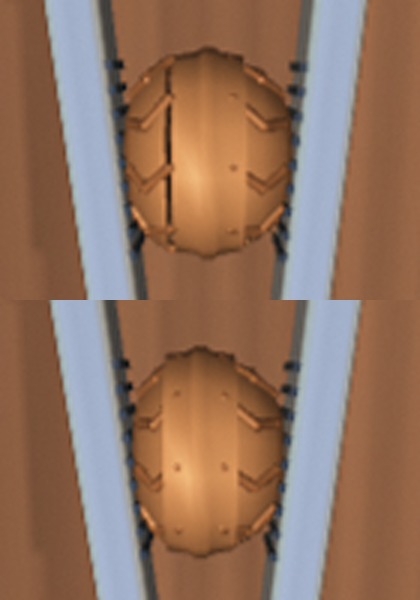

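Call:
play_rows(increments=[[0,0,0,0,0.58],[0,0,0,0,0.5],[0,0,0,0,0.3],[0,0,0,0,0.1],[0,0,0,0,0],[0,0,0,0,0],[0,0,0,0,0],[0,0,20,0,0],[0,0,40,0,0],[0,0,45,0,0],[-7,0,40,0,0],[-8,0,0,0,0],[0,0,0,0,0],[0,0,0,0,0]])

```text
time_s: 20.55
ee_pos: [489.1, -66.6, 177.1]
ee_rot: [-180.0, 0.1, 6.3]
force: [0.1, -0.3, 0.4]
gripper_width: 91.1
```

```bash
python3 - <<'E'
from h import *
st=env.state(); print(st['time_s'],st['ee_pos'],st['force'],st['gripper_width'])
im=env.grab_frame('wrist')[:,:,::-1]
C=cam('wrist',st); cv2.imwrite('pics/w12.png',im); print(proj(C,[564.4,-59.8,33]))
cv2.imwrite('pics/w12z.png',cv2.resize(im[20:220,240:400],(480,600),interpolation=cv2.INTER_CUBIC))
s=env.grab_frame('scene')[:,:,::-1]
cv2.imwrite('pics/s12.png',s)
E
```

```text
20.55 [489.06388851 -66.61493041 177.05969765] [ 0.08124572 -0.31278723  0.41520958] 91.1338764349004
[[320.98275212 111.29930265]]
```

View pics/w12z.png

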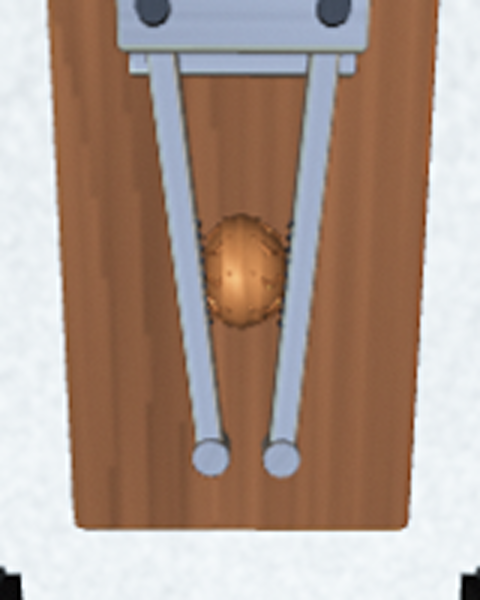

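View pics/s12.png

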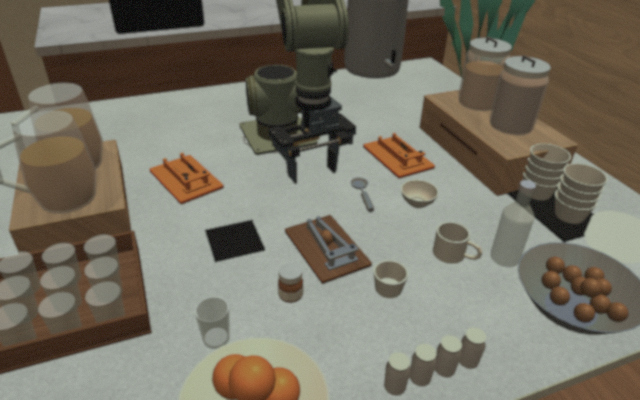

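```bash
python3 -c "
from workcell import env
print(env.job_done())"
```

```text
the job is handed in; nothing more can be done
None
```

I moved the walnut from the slate into the nutcracker, cracked it there, let go, lifted clear and handed the job in. `job_done` reports no verdict. The robot's clock stood at about 20.7 s of the 56 s allowed.

- **Placing:** I held the nut by its seam band and laid it on the board with the domes facing the handles. The wrist picture put it within about 1–2 mm of the nut place, and it lay straight between the bars.
- **Contact:** With a light 5 N grip, the handles stopped on the nut at 40.2 mm over the grip ends.
- **Cracking:** I then set the grip to 25 N and closed in small steps. The shell gave, and I stopped at 35.0 mm.
- **How far the shell sank:** By the leverage this is about 2.9 mm. The change in the gap between the bars in the pictures gives about 2.7 mm, and the nut's outline after release gives about 3 mm. The last width reading before I let go was 35.4 mm, which would mean about 2.7 mm. All of these lie between the 2 mm needed and the 5 mm that crushes the kernel.
- **Last pictures:** The nut sits upright between the handles at the nut place. By eye, the bystanders in the scene view stand where they were. The gripper is open about 145 mm above the cracker and reads no contact force.

I did not see the force peak directly, because the gripper gives no squeeze force. The break was inferred from the width following the commands past the contact point and from the sunken dome in the pictures.

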